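# Clear the jammed blanks at the press feed and bring the row up to the stop

## Robot

A 7-joint arm with a two-finger parallel gripper is mounted at the origin on the work surface. World frame = base frame: x ahead of the robot, y to its left, z up, the work surface at z = 0. Lengths are in m, angles in rad, forces in N, time in s.
With the tool pointing down it reaches from about 0.35 to 0.9 m from the base axis. Payload 8.1 kg.
Tool frame: the origin (TCP) lies midway between the tips of the shut fingers; the grasp point (between the pads) lies 19 mm behind it; y points along the fingers, z is the direction in which the jaws open and shut, and the axes are right-handed (so a half turn about y gives the same grasp; the last joint's range is limited). The gripper opens to 85 mm and grips with 20 to 120 N. Pads are 22 mm wide; open, the fingers measure 114 mm over their backs; the gripper's body (76 mm by 85 mm) begins 54 mm behind the grasp point. The pads swing forward as they close: fully open they stand 13 mm farther back than shut.
Start: joints at [1.16, 0.434, 0.025, 1.573, -0.012, 1.134, -0.075], TCP at [0.189, -0.596, 0.231] pointing down, gripper open.
Joint ranges: [-2.62, 2.62], [-0.44, 2.09], [-1.27, 1.32], [0.08, 2.57], [-1.32, 4.46], [0.12, 2], [-2.74, 2.74]. Speed limits (rad/s): [2.22, 2.22, 3.01, 3.01, 3.14, 3.14, 3.14].

## Interface

Orientations are given as a unit quaternion [x, y, z, w].
In Python, from bench import arm, optics, order gives the robot as it stands.
- The arm moves only by the shell command python3 -m pendant 'ROWS' [FORCE]. ROWS is text: rows parted by semicolons, each of 7 numbers parted by spaces: the shift along the world's x, y, z in cm, then the turn, a rotation vector about the world's x, y, z in degrees, then the closure in counts, from 0 (fully open) to 255 (shut). In form: x y z rx ry rz grip; .... A call has 1 to 10 rows; each row is the pose to reach, as a shift and turn from the pose commanded when the call began; what a row does not reach only later rows make up. A row lasts 1/8 s, in which the tool goes at most 62.5 mm and 10.7 degrees, less where a joint would pass 70% of its speed; a pose out of reach is approached as far as the arm can. A call with a gripper value outside its range is refused whole. The fingers move at their own pace and stop on an object; FORCE is the grip in N (left out, the last holds). Time passes only in rows, so rows that repeat a pose let the fingers close. It gives the time, the measured TCP pose, the force and the opening at its end, in the units of the state.
- arm.state(): the state, without advancing time (a new reading comes with each control period).
- optics.get_image(name): name is "scene" or "top" or "wrist"; returns (picture, depth): 420x560x3 uint8, red, green, blue; 420x560 float32, m along the optical axis (not along the pixel's ray), 0 where there is no reading.
- optics.camera_params(name): a dict with "fx", "fy", "cx", "cy" (pixels), "R" (3x3) and "t" (3): a world point X has camera coordinates R X + t. Camera axes: x right, y down, z forward; pixel columns grow to the right and rows downward; lengths in m; the calibration is good to about 2 mm. A picture is of the moment at which its call begins: read the wrist's pose just before it. camera_params takes no time and is no camera call; for the wrist camera it gives the pose at the moment of the call.
- order.job_done(): hands the job in, once; it reports no verdict.
The state is a dict: "time_s": time; "joint_positions": joint angles; "joint_velocities": joint speeds; "joint_efforts": joint torques, N m; "position": TCP position; "tool_rot": TCP orientation; "contact_force": force on the tool from outside, world axes, zero at the start; "moment": the same for the moment, N m; "finger_gap": opening from 0.0 (shut) to 1.0 (fully open).
Only numpy, scipy, OpenCV 4.12 (cv2) and the standard library are available. Lean on these libraries where they do the work, as an engineer would, in place of code of your own. Each camera call takes 0.05 s, during which the arm holds its last target.

## Task

Two of the brass blanks have wedged side by side in the mouth of the arbor press's feed channel. Nudge one of them back into the tray so that they can go in one behind the other, then slide all three blanks into the channel in single file and push the row gently forward until you feel the first one come up snug against the stop screw under the ram, with the blanks touching one another. Keep the blanks flat on the tray, do not force anything, and leave the other things on the bench alone.

Things in the scene. Friction and masses are not known exactly. Their poses are not given: they have to be found in the camera images.
- mouth (a point): mouth of the feed channel: the point on its floor (45 mm above the bench) midway between the rails, where the channel begins. x is the feed direction (level, from the tray into the press), y to the left of the feed, z up. The channel runs from x = 0 to 170 mm and is 46 mm wide inside; its rails are 8 mm thick and stand 10 mm above the floor, so a blank shows 14 mm above them
- tray (a point): middle of the feed tray's floor, axes as at the mouth. The tray is level with the channel and runs along the feed from 165 to 6 mm before the mouth, 85 mm wide inside, with 10 mm high rails 8 mm thick. Square shoulders 12 mm thick, 10 mm high, close it 6 mm before the mouth on either side of the opening, whose corners are bevelled 6 mm at 45 degrees
- ram (a point): middle of the press ram's lower face, 95 mm above the channel floor and 141 mm past the mouth, axes as at the mouth. The ram is 28 mm square; the press's head (70 mm wide, from 116 mm past the mouth on, 140 mm and more above the channel floor) and column stand over and behind it
- stop_bracket: bracket fixed across the channel's far end, 14 mm thick along the feed, 50 wide, 30 high; origin at floor height on the middle line, midway in its thickness, axes as at the mouth. Its rigid stop screw points back along the feed, 12 mm above the floor; its flat 16 mm end lies 10 to 36 mm before the origin: set anew each time, not reported, to be felt. Over 12 N would upset its setting
- blank_a_mid (a point): brass blank: plain upright disc, 40 mm in diameter, 24 mm high, about 0.25 kg, with a small centre mark on its flat top; slides on the floor with a friction of about 0.6. This point is its centre, 12 mm above its underside, z up. Three are alike: at the start one lies in the channel and two are wedged side by side at the mouth, which is which changes
- blank_b_mid (a point): brass blank: plain upright disc, 40 mm in diameter, 24 mm high, about 0.25 kg, with a small centre mark on its flat top; slides on the floor with a friction of about 0.6. This point is its centre, 12 mm above its underside, z up. Three are alike: at the start one lies in the channel and two are wedged side by side at the mouth, which is which changes
- blank_c_mid (a point): brass blank: plain upright disc, 40 mm in diameter, 24 mm high, about 0.25 kg, with a small centre mark on its flat top; slides on the floor with a friction of about 0.6. This point is its centre, 12 mm above its underside, z up. Three are alike: at the start one lies in the channel and two are wedged side by side at the mouth, which is which changes
- bush_1: turned steel flanged bush standing on the bench beside the tray, 58 mm flange, 34 mm high; bystander, leave alone; origin under its centre
- bush_2: a second flanged bush like bush_1; bystander
- grease_tin: round tin, 80 mm wide, 56 mm high; bystander; origin under its centre
- oil_can: oil can with a thin spout, 80 mm wide, 170 mm high; bystander; origin under its centre
- block_123: steel setup block 76 x 51 x 25.5 mm; bystander; origin under its centre
- mallet: hammer lying on the bench; bystander
Mind the look-alikes: they are no part of the job. What is shaped like the part that bears blank_b_mid but orange is not meant. Leave any turquoise look-alike of the part that bears blank_c_mid alone.

How it is judged:
On the way, in this order (a step that is already met when the one before it is completed fails the run):
1. one of the wedged blanks has been nudged back, its centre at least 40 mm before the mouth ((x of blank_a_mid in the frame of mouth below -0.04 m or x of blank_b_mid in the frame of mouth below -0.04 m or x of blank_c_mid in the frame of mouth below -0.04 m)), for 0.2 s.
2. the first blank is pressed lightly (1 N or more) against the stop screw, with the others in the channel behind it (contact force between any of blank_a, blank_b, blank_c and stop_bracket above 1 N and x of each of blank_a_mid, blank_b_mid, blank_c_mid in the frame of mouth above 0.035 m), for 0.05 s.
At the end, for the whole second after the job is handed in: all three blanks lie flat and still in single file in the channel, each centre over 40 mm past the mouth and within 6 mm of its middle line, the outer two centres under 84 mm apart (gaps of 4 mm in all), the first having been pressed up to the stop screw (x of each of blank_a_mid, blank_b_mid, blank_c_mid in the frame of mouth above 0.04 m and y of blank_a_mid in the frame of mouth between -0.006 and 0.006 m and z of each of blank_a_mid, blank_b_mid, blank_c_mid in the frame of mouth below 0.016 m and angle between each of blank_a_mid, blank_b_mid, blank_c_mid's own z axis and vertical below 0.1 rad and linear speed of each of blank_a, blank_b, blank_c below 0.01 m/s and y of blank_b_mid in the frame of mouth between -0.006 and 0.006 m and y of blank_c_mid in the frame of mouth between -0.006 and 0.006 m and distance between blank_a_mid and blank_b_mid below 0.084 m and distance between each of blank_b_mid, blank_a_mid and blank_c_mid below 0.084 m); the robot touches nothing.
It fails at once if a blank is forced against the stop screw with more than 12 N (contact force between any of blank_a, blank_b, blank_c and stop_bracket above 12 N).
It fails at once if a blank is forced against the rails, shoulders or floor with more than 25 N (contact force between any of blank_a, blank_b, blank_c and press above 25 N).
It fails at once if a blank is lifted more than 10 mm off the floor of the tray, or tipped (z of any of blank_a_mid, blank_b_mid, blank_c_mid in the frame of mouth above 0.022 m or angle between any of blank_a_mid, blank_b_mid, blank_c_mid's own z axis and vertical above 0.4 rad).
It fails at once if another loose thing on the bench is shifted by more than 15 mm (distance of any of bush_1, bush_2, grease_tin, oil_can, block_123, mallet from where it was at the start of the episode above 0.015 m).
It also fails if it takes over 64 s, if anything falls off the work surface, if the arm or the gripper's body presses on something with over 40 N, if the wrist force passes 120 N, or if a joint passes its speed limit or range.

## Working session

There is one attempt and no reset: what is moved stays moved. The work goes in short steps, Python scripts to look and compute and a shell command to move; the robot and the scene stay as the last step left them, time stands still between calls to the robot, and variables do not carry over. Pictures are saved under pics/ and viewed, and the job is handed in when it is done.

```bash
ls; mkdir -p pics
cat > h.py <<'E'
import numpy as np, cv2
from bench import arm, optics, order
def shot(name,out):
    p=optics.camera_params(name); im,d=optics.get_image(name)
    cv2.imwrite('pics/%s.png'%out, im[:,:,::-1]); np.savez('pics/%s.npz'%out,im=im,d=d,**{k:np.array(v) for k,v in p.items()})
def load(out): return np.load('pics/%s.npz'%out)
def crop(out,x0,y0,x1,y1,s):
    im=cv2.imread('pics/%s.png'%out)[y0:y1,x0:x1]; im=cv2.resize(im,None,fx=s,fy=s,interpolation=cv2.INTER_CUBIC); cv2.imwrite('pics/%s_c%d_%d.png'%(out,x0,y0),im)
def ray(z,u,v,h):
    R,t=z['R'],z['t']; c=-R.T@t; d=R.T@np.array([(u-z['cx'])/z['fx'],(v-z['cy'])/z['fy'],1]); return c+d*(h-c[2])/d[2]
def proj(z,X):
    q=z['R']@np.array(X)+z['t']; return q[0]/q[2]*z['fx']+z['cx'], q[1]/q[2]*z['fy']+z['cy']
def pt(z,u,v):
    D=z['d'][int(v),int(u)]; q=np.array([(u-z['cx'])/z['fx'],(v-z['cy'])/z['fy'],1])*D; return z['R'].T@(q-z['t'])
E
python3 - <<'E'
from h import *
s=arm.state(); print(s)
shot('scene','s0'); shot('top','t0'); shot('wrist','w0')
E
```

```text
pics
{'time_s': 0.0, 'joint_positions': array([ 1.16037867,  0.43519356,  0.02495797,  1.5740907 , -0.01160007,
        1.13396733, -0.07509644]), 'joint_velocities': array([-2.34237237e-04,  1.20827384e-03,  3.29321025e-04,  2.66943456e-03,
        8.90723148e-05, -4.79118154e-04, -3.78469465e-04]), 'joint_efforts': array([-8.85214049e-04, -6.70465708e+01,  1.02465101e+00, -3.16213346e+01,
        1.55090389e-02,  1.25130962e-02, -5.33753598e-05]), 'position': array([ 0.18916905, -0.59517012,  0.23054652]), 'tool_rot': array([-0.10851001,  0.69927087, -0.69823114,  0.10825482]), 'contact_force': array([-0.572737  ,  0.27109893, -0.33475798]), 'moment': array([-0.03384691, -0.00711412,  0.00566192]), 'finger_gap': 1.0006534965866543}
```

View pics/s0.png

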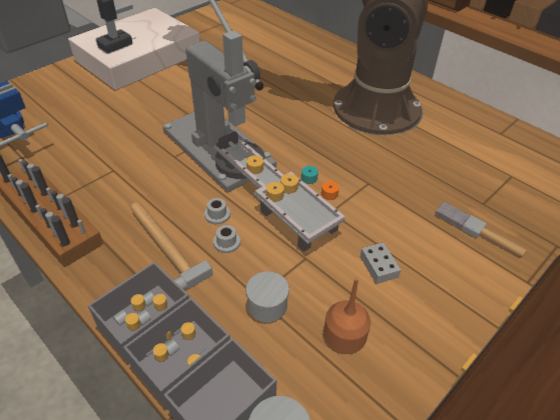

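View pics/t0.png

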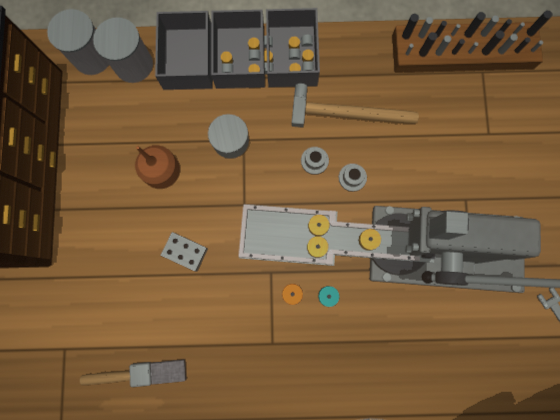

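View pics/w0.png

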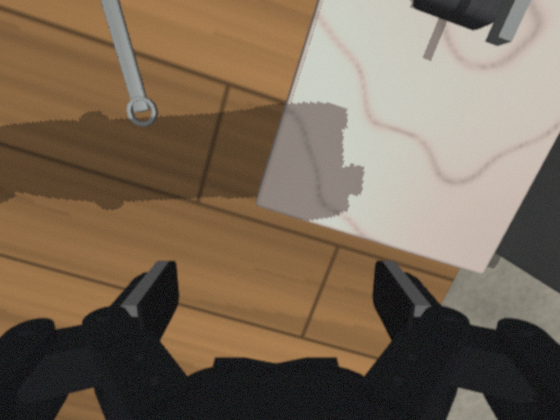

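Run:
```python
from h import *
crop('t0',230,195,440,275,3.8)
z=load('t0'); print(z['fx'],z['R'],-z['R'].T@z['t'])
for n,u,v in [('a',319,225),('b',318,247),('c',371,240),('or',292,294),('tq',329,296),('traycorner',243,207),('tr2',240,259),('base',0,0),('floor',280,232)]:
    print(n,pt(z,u,v).round(4))
```

```text
502.5882218953395 [[-2.41943421e-02 -9.99700372e-01 -3.71485954e-03]
 [-9.84494378e-01  2.44718001e-02 -1.73700752e-01]
 [ 1.73739616e-01 -5.45317078e-04 -9.84791475e-01]] [0.37325823 0.15662218 1.01442965]
a [0.4927 0.0875 0.0677]
b [0.4508 0.0911 0.0709]
c [ 0.4618 -0.0095  0.0674]
or [0.3649 0.1416 0.0257]
tq [0.3594 0.0703 0.0272]
traycorner [0.5418 0.2364 0.0018]
tr2 [ 0.4364  0.2438 -0.001 ]
base [ 1.4967  1.2214 -0.7501]
floor [0.4837 0.1618 0.0455]
```

Run:
```python
from h import *
crop('s0',190,120,350,260,4.5)
```

```text
(no output)
```

View pics/t0_c230_195.png

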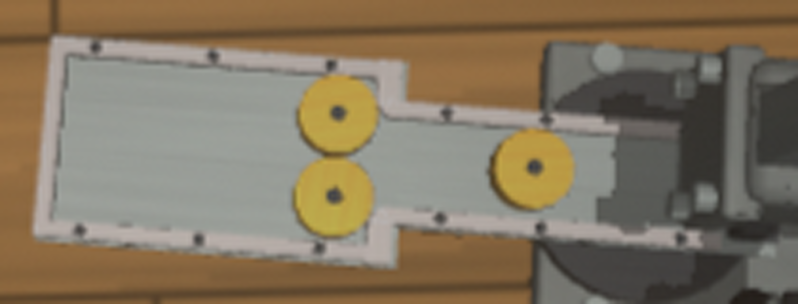

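View pics/s0_c190_120.png

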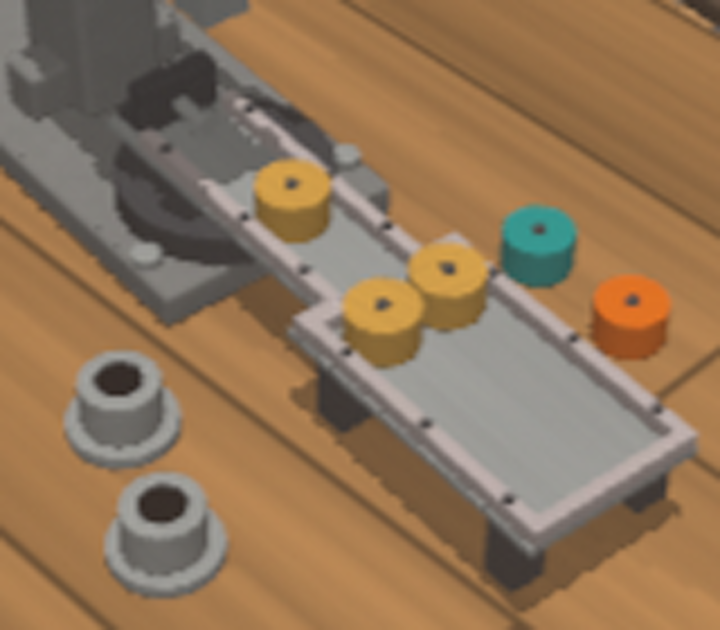

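```bash
cat >> h.py <<'E'
def c2(u,v,x0=230,y0=195,s=3.8): return (u+.5)/s-.5+x0,(v+.5)/s-.5+y0
E
python3 - <<'E'
from h import *
z=load('t0')
P=[ray(z,*c2(u,v),0.055)[:2] for u,v in [(52,38),(35,235),(407,62),(397,267)]]
M=[(-.173,.0505),(-.173,-.0505),(.006,.0505),(.006,-.0505)]
# world +x is up in image; feed = image right = -y world; left of feed = image up=+x world
for p in P: print(p)
A=np.array(P);B=np.array(M);a=A.mean(0);b=B.mean(0)
H=(B-b).T@(A-a);U,S,V=np.linalg.svd(H);R=(V.T@np.diag([1,np.linalg.det(V.T@U.T)])@U.T);t=a-R@b
print(R,t,np.degrees(np.arctan2(R[1,0],R[0,0])));print('res',(A-(B@R.T+t))*1000)
np.savez('frame.npz',R=R,t=t)
for n,(u,v) in dict(a=(338,113),b=(334,195),c=(535,166)).items():
    w=ray(z,*c2(u,v),0.069); print(n,w, (R.T@(w[:2]-t)*1000).round(1))
for n,(u,v) in dict(orr=(292,294),tq=(329,296)).items():
    w=ray(z,u,v,0.024); print(n,w, (R.T@(w[:2]-t)*1000).round(1))
for X in [(0,.0),(.05,0),(.1,0),(.08,.023),(.08,-.023)]: 
    w=R@np.array(X)+t; u,v=proj(z,[*w,.045]); print(X,w,((u-230)*3.8,(v-195)*3.8))
E
```

```text
[0.53760013 0.23157449]
[0.43779431 0.24115915]
[0.52075082 0.05130882]
[0.41748103 0.06074474]
[[-0.1002673   0.99496054]
 [-0.99496054 -0.1002673 ]] [0.47003425 0.06311759] -95.75456318834928
res [[-0.02587687  1.39221891]
 [ 0.65931983  0.84988486]
 [ 1.07266426 -0.77551568]
 [-1.70610722 -1.4665881 ]]
a [0.4937431  0.08832344 0.069     ] [-27.5  21.1]
b [0.45295163 0.09180335 0.069     ] [-26.8 -19.9]
c [ 0.46487715 -0.00833748  0.069     ] [71.6  2. ]
orr [0.36492012 0.14154385 0.024     ] [ -67.5 -112.4]
tq [0.35938301 0.07004292 0.024     ] [   4.2 -110.8]
(0, 0.0) [0.47003425 0.06311759] (np.float64(384.6592248918704), np.float64(162.69395038797842))
(0.05, 0) [0.46502089 0.01336957] (np.float64(482.908109239663), np.float64(170.13044268647482))
(0.1, 0) [ 0.46000752 -0.03637846] (np.float64(581.3279690948198), np.float64(177.5798761807128))
(0.08, 0.023) [ 0.48489696 -0.0187854 ] (np.float64(543.9713997916366), np.float64(129.70321513358584))
(0.08, -0.023) [ 0.43912878 -0.0141731 ] (np.float64(539.8908318655398), np.float64(219.863473004774))
```

Run:
```python
from h import *
from scipy.spatial.transform import Rotation as Ro
s=arm.state(); r=Ro.from_quat(s['tool_rot']); print(r.as_matrix().round(3))
l=np.array([0.99496,-0.10027,0]); y=np.array([0,0,-1.])
for sg in (1,-1):
    zt=sg*l; x=np.cross(y,zt); T=Ro.from_matrix(np.c_[x,y,zt]); print(sg,np.degrees((T*r.inv()).as_rotvec()))
z=load('t0');d=z['d']; v,u=np.mgrid[0:420,0:560]
q=np.stack([(u-z['cx'])/z['fx']*d,(v-z['cy'])/z['fy']*d,d],-1)-z['t']; W=q@z['R']
m=(d>0)
for y0 in np.arange(-.55,.3,.05):
    k=m&(W[...,1]>y0)&(W[...,1]<y0+.05)&(W[...,0]>0.1)&(W[...,0]<.7)
    print(y0.round(2),[ (round(x0,2),round(float(W[...,2][k&(W[...,0]>x0)&(W[...,0]<x0+.05)].max(initial=0)),2)) for x0 in np.arange(.2,.65,.05)])
```

```text
[[-0.953 -0.     0.303]
 [-0.303  0.001 -0.953]
 [ 0.    -1.    -0.001]]
1 [-4.05144516e-02 -6.12366148e-02  6.66163026e+01]
-1 [-6.84857288e-02  4.53105018e-02 -1.13383673e+02]
-0.55 [(np.float64(0.2), 0.0), (np.float64(0.25), 0.0), (np.float64(0.3), 0.0), (np.float64(0.35), 0.0), (np.float64(0.4), 0.0), (np.float64(0.45), 0.0), (np.float64(0.5), 0.0), (np.float64(0.55), 0.0), (np.float64(0.6), 0.0)]
-0.5 [(np.float64(0.2), 0.0), (np.float64(0.25), 0.0), (np.float64(0.3), 0.0), (np.float64(0.35), 0.0), (np.float64(0.4), 0.0), (np.float64(0.45), 0.0), (np.float64(0.5), 0.0), (np.float64(0.55), 0.0), (np.float64(0.6), 0.0)]
-0.45 [(np.float64(0.2), 0.0), (np.float64(0.25), 0.0), (np.float64(0.3), 0.0), (np.float64(0.35), 0.0), (np.float64(0.4), 0.0), (np.float64(0.45), 0.0), (np.float64(0.5), 0.01), (np.float64(0.55), 0.01), (np.float64(0.6), 0.0)]
-0.4 [(np.float64(0.2), 0.01), (np.float64(0.25), 0.01), (np.float64(0.3), 0.01), (np.float64(0.35), 0.01), (np.float64(0.4), 0.01), (np.float64(0.45), 0.01), (np.float64(0.5), 0.01), (np.float64(0.55), 0.01), (np.float64(0.6), 0.01)]
-0.35
[... 2348 characters left out ...]
5 [(np.float64(0.2), 0.01), (np.float64(0.25), 0.01), (np.float64(0.3), 0.01), (np.float64(0.35), 0.03), (np.float64(0.4), 0.06), (np.float64(0.45), 0.05), (np.float64(0.5), 0.06), (np.float64(0.55), 0.01), (np.float64(0.6), 0.01)]
0.2 [(np.float64(0.2), 0.01), (np.float64(0.25), 0.01), (np.float64(0.3), 0.01), (np.float64(0.35), 0.01), (np.float64(0.4), 0.06), (np.float64(0.45), 0.06), (np.float64(0.5), 0.06), (np.float64(0.55), 0.01), (np.float64(0.6), 0.06)]
0.25 [(np.float64(0.2), 0.01), (np.float64(0.25), 0.01), (np.float64(0.3), 0.01), (np.float64(0.35), 0.01), (np.float64(0.4), 0.01), (np.float64(0.45), 0.01), (np.float64(0.5), 0.01), (np.float64(0.55), 0.01), (np.float64(0.6), 0.06)]
```

```bash
python3 -m pendant '0 0 6 0 0 6 190; 0 0 12 0 0 12 190; 0 0 18 0 0 18 190; 0 0 24 0 0 25 190; 5 2 26 0 0 32 190; 9 6.5 27 0 0 39 190; 13 11 27 0 0 46 190; 17 16 27 0 0 53 190; 20.5 21.5 27 0 0 60 190; 23 27 27 0 0 66.6 190'
```

```text
time_s: 1.4
position: [0.4194, -0.3256, 0.5008]
tool_rot: [-0.475, 0.524, -0.523, 0.475]
contact_force: [0.2, -0.4, 0.6]
finger_gap: 0.259
```

```bash
python3 -m pendant '1.5 6 0 0 0 0 190; 3 12 0 0 0 0 190; 4 18 0 0 0 0 190; 5 24 0 0 0 0 190; 6 30 0 0 0 0 190; 7 36.6 -3 0 0 0 190; 7 36.7 -9 0 0 0 190; 7 36.7 -15 0 0 0 190; 7 36.7 -21 0 0 0 190; 7 36.7 -27 0 0 0 190'
python3 - <<'E'
from h import *
from scipy.spatial.transform import Rotation as Ro
s=arm.state(); print(s['position'],Ro.from_quat(s['tool_rot']).as_matrix().round(3))
shot('wrist','w1'); shot('top','t1')
E
```

```text
time_s: 2.65
position: [0.488, 0.0393, 0.2295]
tool_rot: [0.474, -0.524, 0.525, -0.474]
contact_force: [1.2, 0.1, -0.9]
finger_gap: 0.256
[0.48804997 0.03927138 0.22951769] [[-0.101  0.     0.995]
 [-0.995 -0.    -0.101]
 [ 0.    -1.     0.   ]]
```

View pics/w1.png

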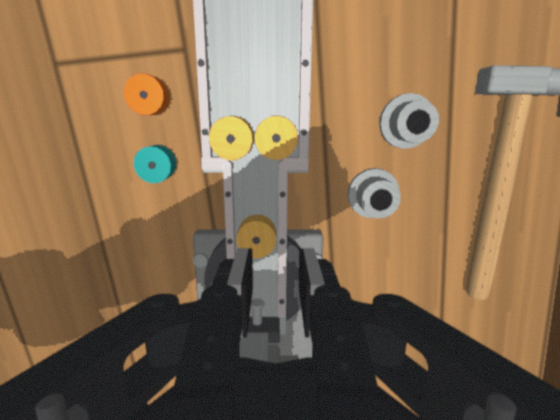

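View pics/t1.png

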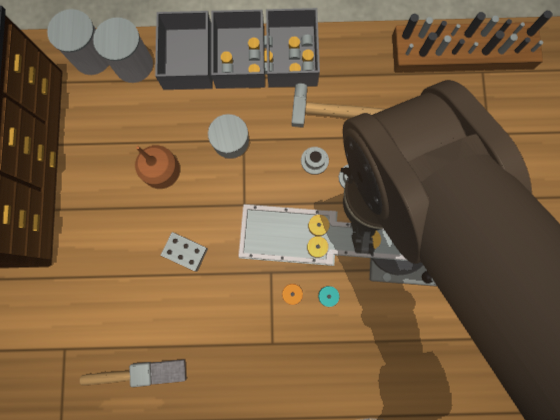

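Run:
```python
from h import *
print(arm.state()['joint_positions'].round(2), arm.state()['contact_force'])
z=load('w1'); F=np.load('frame.npz'); R,t=F['R'],F['t']
for n,(u,v,h) in dict(a=(276,138,.069),b=(230.5,138.5,.069),c=(256,240,.069),shL=(309,171,.055),shR=(201,171,.055),stop=(256,318,.057)).items():
    w=ray(z,u,v,h); print(n,w.round(4),(R.T@(w[:2]-t)*1000).round(1))
shot('scene','s1')
crop('w1',180,90,330,360,2.2)
z=load('t1')
for u,v in [(400,150),(450,200),(480,230),(470,260),(380,190),(500,330),(430,120)]: print(u,v,pt(z,u,v).round(3))
```

```text
[ 0.29  0.28 -0.59  1.86  0.18  1.06 -0.47] [-1.30888396 -0.16829363 -0.53485538]
a [0.494  0.0887 0.069 ] [-27.9  21.3]
b [0.4529 0.0924 0.069 ] [-27.4 -20. ]
c [ 0.4645 -0.0077  0.069 ] [71.   1.6]
shL [0.5229 0.0532 0.055 ] [ 4.6 53.6]
shR [0.4181 0.0637 0.055 ] [  4.6 -51.7]
stop [ 0.4526 -0.1038  0.057 ] [167.9  -0.6]
400 150 [0.479 0.063 0.633]
450 200 [0.432 0.04  0.67 ]
480 230 [0.409 0.027 0.685]
470 260 [0.389 0.035 0.684]
380 190 [0.449 0.079 0.623]
500 330 [0.346 0.026 0.699]
430 120 [0.503 0.037 0.632]
```

View pics/s1.png

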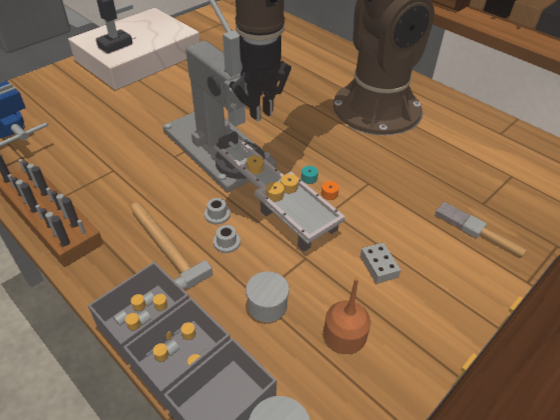

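View pics/w1_c180_90.png

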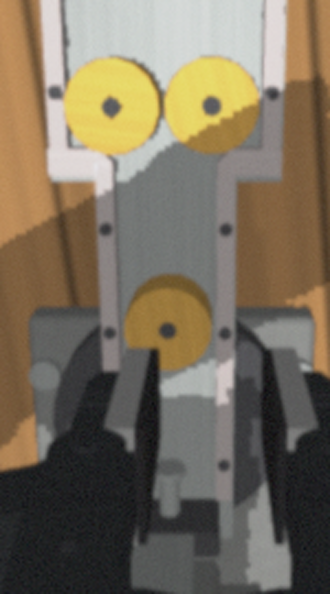

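```bash
python3 -m pendant '0 0 -5 0 0 0 255; 0 0 -10 0 0 0 255; 0 0 -14 0 0 0 255; 0 0 -16.5 0 0 0 255; 0 0 -17 0 0 0 255; 0.1 1 -17 0 0 0 255; 0.15 1.5 -17 0 0 0 255; 0.2 2 -17 0 0 0 255; 0.25 2.5 -17 0 0 0 255; 0.3 3 -17 0 0 0 255'
python3 - <<'E'
from h import *
F=np.load('frame.npz'); R,t=F['R'],F['t']
s=arm.state(); print(s['position'],(R.T@(s['position'][:2]-t)*1000).round(1))
shot('scene','s2');crop('s2',190,60,350,240,3.3)
E
```

```text
time_s: 4.05
position: [0.4915, 0.0695, 0.0615]
tool_rot: [0.474, -0.524, 0.525, -0.474]
contact_force: [0.4, -1.0, 0.6]
finger_gap: -0.003
[0.49146632 0.06952923 0.06147981] [-8.5 20.7]
```

View pics/s2_c190_60.png

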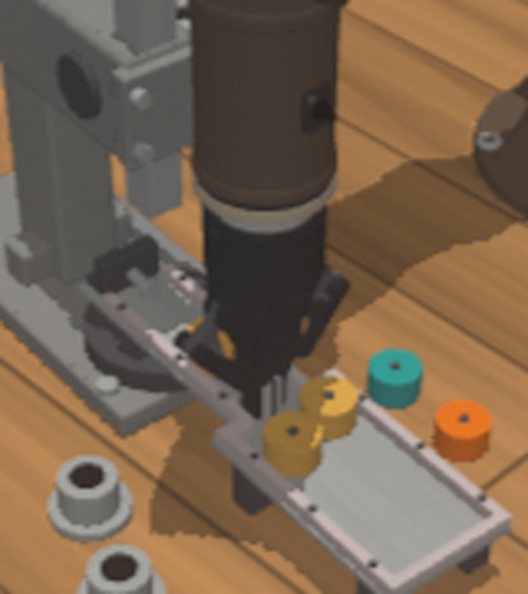

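```bash
python3 -m pendant '0.1 1 -0.1 0 0 0 255; 0.2 2 -0.1 0 0 0 255; 0.3 3 -0.1 0 0 0 255; 0.4 4 -0.1 0 0 0 255; 0.5 5 -0.1 0 0 0 255; 0.6 6 -0.1 0 0 0 255; 0.67 6.7 -0.1 0 0 0 255;0.67 6.7 -0.1 0 0 0 255; 0.5 5 0 0 0 0 255; 0.3 3 4 0 0 0 255'
python3 -m pendant '-1 -1 3 0 0 0 190; -3 -4 6 0 0 0 190; -5 -6 6 0 0 0 190'
python3 - <<'E'
from h import *
F=np.load('frame.npz'); R,t=F['R'],F['t']
s=arm.state(); print(s['position'],(R.T@(s['position'][:2]-t)*1000).round(1))
shot('wrist','w3');shot('top','t3')
E
```

```text
time_s: 5.35
position: [0.4924, 0.0971, 0.0997]
tool_rot: [-0.476, 0.525, -0.524, 0.472]
contact_force: [0.3, -0.2, -0.2]
finger_gap: -0.002
time_s: 5.72
position: [0.4448, 0.0369, 0.1632]
tool_rot: [0.473, -0.524, 0.526, -0.474]
contact_force: [-0.5, 0.3, -0.1]
finger_gap: 0.253
[0.44484554 0.03693494 0.16317386] [ 28.6 -22.4]
```

View pics/w3.png

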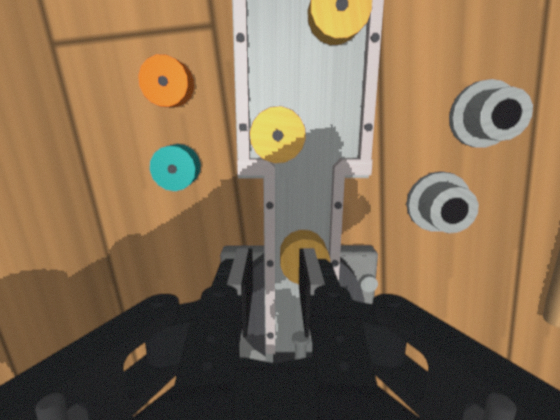

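View pics/t3.png

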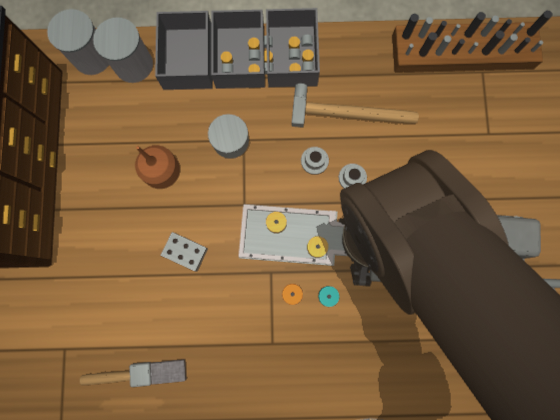

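Run:
```python
from h import *
F=np.load('frame.npz'); R,t=F['R'],F['t']
for f,pts in (('w3',dict(a=(342,4),b=(278,135),c=(303,254))),('t3',dict(a=(276.5,222),b=(317.5,247)))):
  z=load(f)
  for n,(u,v) in pts.items():
    w=ray(z,u,v,.069); print(n,w.round(4),(R.T@(w[:2]-t)*1000).round(1))
for X in [(-.027,-.060),(-.027,-.0345),(-.075,0),(-.058,0),(-.02,0)]: print(X,R@np.array(X)+t)
```

```text
a [0.5021 0.1699 0.069 ] [-109.5   21.2]
b [0.4531 0.0926 0.069 ] [-27.6 -19.8]
c [ 4.635e-01 -1.000e-04  6.900e-02] [63.6 -0.2]
a [0.5002 0.1679 0.069 ] [-107.3   19.5]
b [0.451  0.0919 0.069 ] [-26.8 -21.9]
(-0.027, -0.06) [0.41304384 0.09599757]
(-0.027, -0.0345) [0.43841533 0.09344075]
(-0.075, 0) [0.4775543  0.13773963]
(-0.058, 0) [0.47584976 0.1208253 ]
(-0.02, 0) [0.4720396 0.0830168]
```

```bash
python3 -m pendant '-1.6 2.7 -1 0 0 0 255; -3.2 5.4 -4 0 0 0 255; -3.2 5.4 -8 0 0 0 255; -3.2 5.4 -10 0 0 0 255; -3.2 5.4 -10 0 0 0 255; -2.4 5.32 -10 0 0 0 255; -1.8 5.26 -10 0 0 0 255; -1.2 5.2 -10 0 0 0 255; -0.65 5.16 -10 0 0 0 255; -0.65 5.16 -10 0 0 0 255'
python3 -m pendant '-0.4 0 0 0 0 0 255; -0.6 0.1 3 0 0 0 255; -0.4 2 6 0 0 0 255'
python3 - <<'E'
from h import *
s=arm.state(); print(s['position'])
shot('top','t4'); shot('wrist','w4');crop('t4',200,190,360,290,4)
E
```

```text
time_s: 7.08
position: [0.4389, 0.091, 0.0624]
tool_rot: [0.474, -0.524, 0.525, -0.474]
contact_force: [-2.4, -1.2, 6.7]
finger_gap: -0.003
time_s: 7.45
position: [0.4339, 0.1099, 0.1223]
tool_rot: [0.474, -0.525, 0.525, -0.473]
contact_force: [1.2, 0.5, 0.5]
finger_gap: 0.001
[0.4338545  0.10986309 0.12228413]
```

View pics/w4.png

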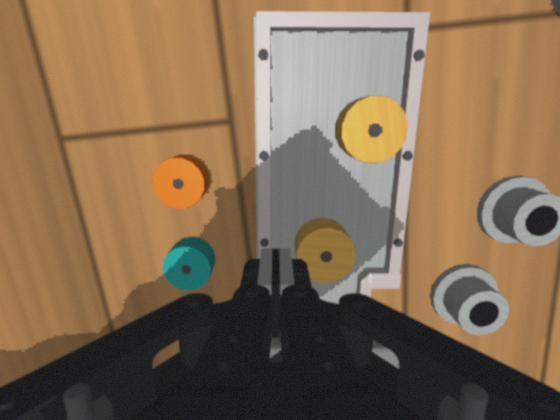

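View pics/t4_c200_190.png

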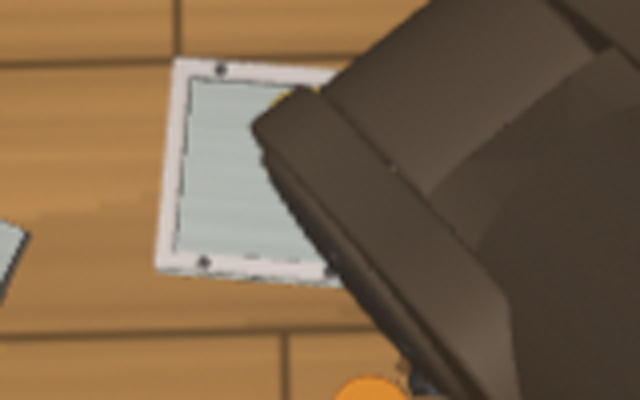

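Run:
```python
from h import *
F=np.load('frame.npz'); R,t=F['R'],F['t']
z=load('w4')
for n,(u,v,h) in dict(a=(375,130,.069),b=(326,257,.069)).items():
    w=ray(z,u,v,h); print(n,w.round(4),(R.T@(w[:2]-t)*1000).round(1))
for u,v in [(262,243),(264,200)]: print(pt(z,u,v))
print(R@[-.068,0]+t, R@[-.068,.001]+t, arm.state()['contact_force'])
```

```text
a [0.5021 0.1697 0.069 ] [-109.3   21.2]
b [0.4682 0.0907 0.069 ] [-27.3  -4.6]
[0.42623843 0.10036039 0.05752549]
[0.43085149 0.13033974 0.05604168]
[0.47685243 0.13077491] [0.47784739 0.13067464] [0.24019696 0.4006773  0.43670838]
```

```bash
python3 -m pendant '2 1 0 0 0 0 225; 4.2 1.75 -1 0 0 0 225; 4.2 1.75 -4 0 0 0 225; 4.2 1.75 -6.2 0 0 0 225; 4.2 1.75 -6.2 0 0 0 225; 4.1 0.95 -6.2 0 0 0 225; 4.05 0.35 -6.2 0 0 0 225; 4 -0.25 -6.2 0 0 0 225; 3.95 -0.75 -6.2 0 0 0 225; 3.9 -1.25 -6.2 0 0 0 225'
python3 - <<'E'
from h import *
F=np.load('frame.npz'); R,t=F['R'],F['t']
s=arm.state(); print(s['position'],(R.T@(s['position'][:2]-t)*1000).round(1))
E
```

```text
time_s: 8.8
position: [0.4742, 0.0994, 0.06]
tool_rot: [0.473, -0.524, 0.525, -0.476]
contact_force: [3.2, 5.1, 1.0]
finger_gap: 0.12
[0.47423807 0.0993643  0.06002734] [-36.5   0.5]
```

```bash
python3 -m pendant '-0.05 -0.4 0 0 0 0 225; -0.08 -0.8 0 0 0 0 225; -0.12 -1.2 0 0 0 0 225'; python3 -m pendant '-0.04 -0.4 0 0 0 0 225; -0.08 -0.8 0 0 0 0 225; -0.12 -1.2 0 0 0 0 225; -0.16 -1.6 0 0 0 0 225; -0.2 -2 0 0 0 0 225; -0.2 -2 0 0 0 0 225'
python3 - <<'E'
from h import *
F=np.load('frame.npz'); R,t=F['R'],F['t']
s=arm.state(); print(s['position'],(R.T@(s['position'][:2]-t)*1000).round(1))
E
```

```text
time_s: 9.18
position: [0.4713, 0.0862, 0.0592]
tool_rot: [-0.474, 0.525, -0.524, 0.474]
contact_force: [0.5, 2.3, 2.6]
finger_gap: 0.117
time_s: 9.93
position: [0.4695, 0.0658, 0.0592]
tool_rot: [0.474, -0.525, 0.525, -0.474]
contact_force: [0.6, -0.4, -0.5]
finger_gap: 0.113
[0.46954443 0.06578941 0.05918937] [-2.6 -0.8]
```

```bash
python3 -m pendant '0.1 1 0 0 0 0 255; 0.2 1.5 4 0 0 0 255; 3 5 5 0 0 0 255; 5.5 8 5 0 0 0 255; 7.5 10 5 0 0 0 255; 7.5 10 2 0 0 0 255; 7.5 10 0.2 0 0 0 255; 6.5 10.1 0.2 0 0 0 255; 5.5 10.2 0.2 0 0 0 255; 4.8 10.25 0.2 0 0 0 255'
python3 -m pendant '-0.4 0.02 0 0 0 0 255; -0.8 0.05 0 0 0 0 255;-0.8 0.05 0 0 0 0 255; 0 -0.05 0 0 0 0 255; 0.2 0 4 0 0 0 255; 0.2 0 7 0 0 0 225'
python3 - <<'E'
from h import *
s=arm.state(); print(s['position'])
F=np.load('frame.npz'); R,t=F['R'],F['t']
print((R.T@(s['position'][:2]-t)*1000).round(1))
shot('scene','s5'); shot('wrist','w5');crop('s5',190,60,350,240,3.3)
E
```

```text
time_s: 11.18
position: [0.5174, 0.1693, 0.0623]
tool_rot: [0.474, -0.524, 0.525, -0.475]
contact_force: [0.8, 0.1, -0.0]
finger_gap: 0.001
time_s: 11.92
position: [0.5202, 0.169, 0.1321]
tool_rot: [-0.474, 0.525, -0.524, 0.474]
contact_force: [0.8, 0.6, -0.0]
finger_gap: 0.117
[0.52020711 0.16902318 0.13211141]
[-110.4   39.3]
```

View pics/w5.png

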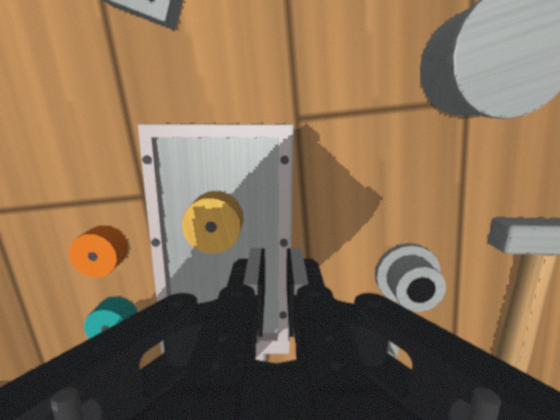

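View pics/s5_c190_60.png

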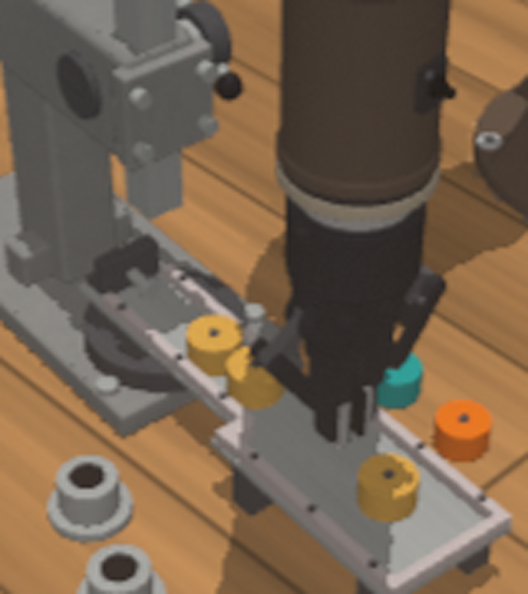

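Run:
```python
from h import *
F=np.load('frame.npz'); R,t=F['R'],F['t']
z=load('w5')
w=ray(z,211,227,.069); p=R.T@(w[:2]-t); print(w.round(4),(p*1000).round(1))
s=arm.state()['position']
for X in [(p[0]-.036,0),(p[0]-.02,0),(-.05,0)]:
    print(X,((R@X+t-s[:2])*100).round(2))
```

```text
[0.4789 0.1716 0.069 ] [-108.8   -2.1]
(np.float64(-0.1447891330811806), 0) [-3.72  3.73]
(np.float64(-0.1287891330811806), 0) [-3.88  2.13]
(-0.05, 0) [-4.67 -5.7 ]
```

```bash
python3 -m pendant '-2 2 0 0 0 0 225; -3.7 3.9 -1 0 0 0 225; -3.7 3.9 -4 0 0 0 225; -3.7 3.9 -7.1 0 0 0 225; -3.7 3.9 -7.2 0 0 0 225; -3.8 2.9 -7.2 0 0 0 225; -3.9 1.9 -7.2 0 0 0 225; -4 0.9 -7.2 0 0 0 225; -4.1 -0.1 -7.2 0 0 0 225; -4.2 -1.1 -7.2 0 0 0 225'
python3 -m pendant '-0.1 -1 0 0 0 0 225; -0.2 -2 0 0 0 0 225; -0.3 -3 0 0 0 0 225; -0.4 -4 0 0 0 0 225; -0.45 -4.5 0 0 0 0 225; -0.5 -5 0 0 0 0 225; -0.55 -5.5 0 0 0 0 225; -0.55 -5.5 0 0 0 0 225'
python3 - <<'E'
from h import *
F=np.load('frame.npz'); R,t=F['R'],F['t']
s=arm.state(); print(s['position'],s['contact_force'],(R.T@(s['position'][:2]-t)*1000).round(1))
shot('scene','s6');crop('s6',190,60,350,240,3.3)
E
```

```text
time_s: 13.28
position: [0.4781, 0.1576, 0.0598]
tool_rot: [0.474, -0.524, 0.525, -0.475]
contact_force: [-0.5, 1.7, 1.9]
finger_gap: 0.116
time_s: 14.28
position: [0.4721, 0.1026, 0.0592]
tool_rot: [0.474, -0.525, 0.525, -0.474]
contact_force: [-0.4, 0.5, -0.0]
finger_gap: 0.119
[0.47212743 0.1025716  0.05924083] [-0.36447432  0.51818801 -0.0086767 ] [-39.5  -1.9]
```

View pics/s6_c190_60.png

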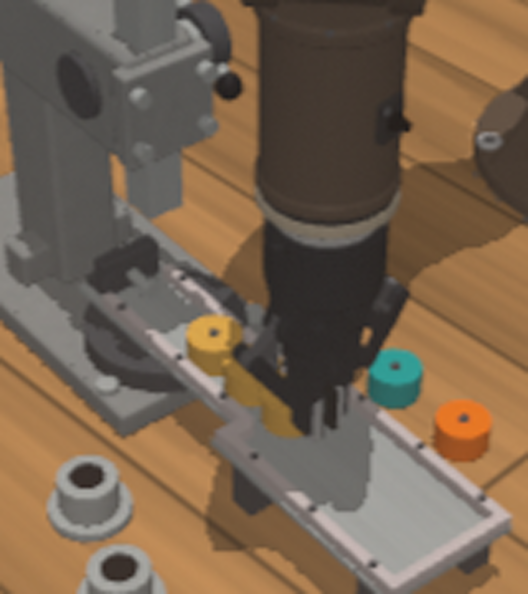

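```bash
python3 -m pendant '0 -0.4 0 0 0 0 225; 0 -0.8 0 0 0 0 225; 0 -1.2 0 0 0 0 225; -0.04 -1.6 0 0 0 0 225; -0.08 -2 0 0 0 0 225'; python3 -m pendant '-0.04 -0.4 0 0 0 0 225; -0.08 -0.8 0 0 0 0 225; -0.12 -1.2 0 0 0 0 225; -0.16 -1.6 0 0 0 0 225;-0.2 -2 0 0 0 0 225'
python3 - <<'E'
from h import *
F=np.load('frame.npz'); R,t=F['R'],F['t']
s=arm.state(); print(s['position'],s['contact_force'],(R.T@(s['position'][:2]-t)*1000).round(1))
shot('wrist','w7')
E
```

```text
time_s: 14.95
position: [0.4715, 0.0828, 0.0594]
tool_rot: [0.474, -0.525, 0.525, -0.474]
contact_force: [0.1, 4.3, 0.4]
finger_gap: 0.117
time_s: 15.58
position: [0.4694, 0.0628, 0.0593]
tool_rot: [0.474, -0.525, 0.525, -0.474]
contact_force: [0.6, 5.0, 0.6]
finger_gap: 0.118
[0.46941772 0.06278189 0.05932427] [0.62035704 4.98718026 0.57043257] [ 0.4 -0.6]
```

View pics/w7.png

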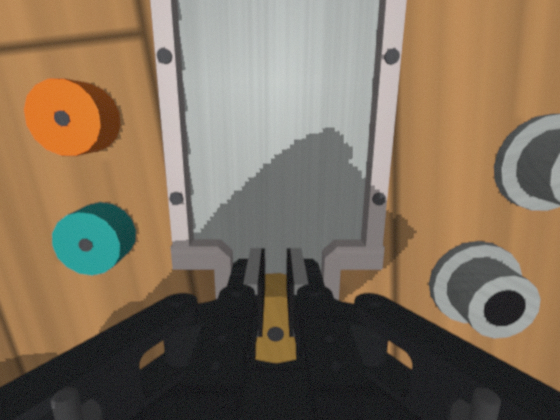

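Run:
```python
from h import *
F=np.load('frame.npz'); R,t=F['R'],F['t']
z=load('w1')
for v in range(290,330,2):
    w=pt(z,257,v); print(v,(R.T@(w[:2]-t)*1000).round(1),(w[2]*1000).round(1), z['im'][v,257])
crop('w1',225,270,290,350,9)
```

```text
290 [140.2   0.3] 44.8 [116 119 116]
292 [142.8   0.3] 44.7 [115 120 119]
294 [145.    0.3] 45.3 [117 118 118]
296 [147.2   0.3] 45.9 [114 116 116]
298 [147.6   0.4] 49.4 [101 104 103]
300 [146.6   0.8] 55.0 [86 89 87]
302 [146.3   1. ] 59.5 [86 89 88]
304 [146.7   1.2] 62.8 [87 89 89]
306 [147.6   1.3] 65.2 [105 108 106]
308 [149.3   1.3] 66.4 [116 119 117]
310 [154.3   1. ] 62.3 [115 118 116]
312 [156.8   1. ] 62.3 [115 118 117]
314 [158.9   1. ] 62.9 [116 120 117]
316 [162.3   0.9] 61.5 [112 114 113]
318 [163.   1.] 64.1 [116 120 117]
320 [166.4   0.9] 62.7 [114 118 115]
322 [168.2   0.9] 63.8 [116 118 117]
324 [172.    0.7] 62.0 [95 98 96]
326 [171.9   0.9] 65.7 [50 52 53]
328 [171.5   1.2] 69.6 [43 43 42]
```

View pics/w1_c225_270.png

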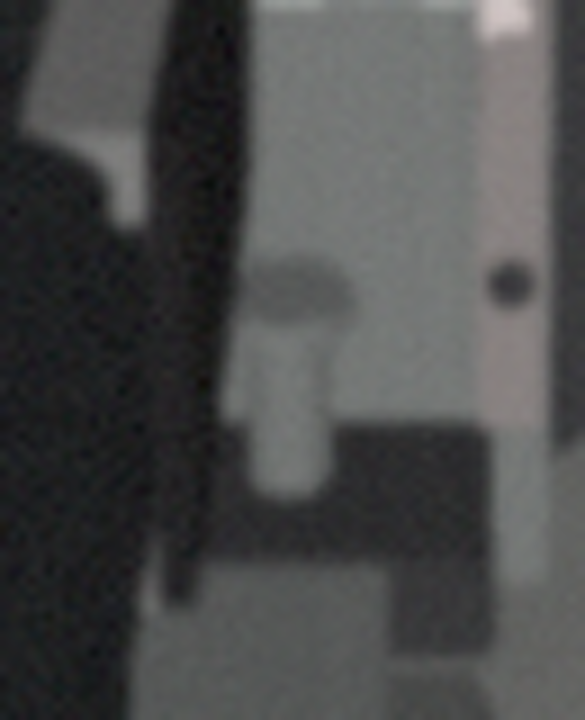

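```bash
python3 - <<'E'
from h import *
F=np.load('frame.npz'); R,t=F['R'],F['t']
z=load('w7')
w=ray(z,275,334,.069); print((R.T@(w[:2]-t)*1000).round(1))
E
python3 -m pendant '-0.04 -0.4 0 0 0 0 225; -0.08 -0.8 0 0 0 0 225; -0.08 -0.8 0 0 0 0 225'
```

```text
[30.5 -0.4]
time_s: 16.0
position: [0.4685, 0.0543, 0.0592]
tool_rot: [0.474, -0.525, 0.525, -0.474]
contact_force: [0.3, 1.7, 0.4]
finger_gap: 0.117
```

```bash
python3 -m pendant '-0.02 -0.2 0 0 0 0 225; -0.03 -0.3 0 0 0 0 225'; python3 -m pendant '-0.01 -0.1 0 0 0 0 225'; python3 -m pendant '-0.01 -0.1 0 0 0 0 225'
```

```text
time_s: 16.25
position: [0.4683, 0.0522, 0.0593]
tool_rot: [-0.474, 0.525, -0.524, 0.474]
contact_force: [-0.5, 4.2, -0.2]
finger_gap: 0.119
time_s: 16.38
position: [0.4683, 0.0512, 0.0593]
tool_rot: [-0.474, 0.524, -0.524, 0.474]
contact_force: [0.5, 4.7, -0.0]
finger_gap: 0.12
time_s: 16.5
position: [0.4682, 0.0501, 0.0593]
tool_rot: [-0.474, 0.524, -0.524, 0.474]
contact_force: [0.2, 5.0, 0.1]
finger_gap: 0.117
```

```bash
python3 -m pendant '-0.005 -0.05 0 0 0 0 225';python3 -m pendant '-0.005 -0.05 0 0 0 0 225'
```

```text
time_s: 16.62
position: [0.4681, 0.0495, 0.0593]
tool_rot: [0.474, -0.525, 0.525, -0.474]
contact_force: [0.1, 4.9, -0.6]
finger_gap: 0.122
time_s: 16.75
position: [0.468, 0.0491, 0.0593]
tool_rot: [0.474, -0.525, 0.525, -0.474]
contact_force: [0.1, 4.3, -0.7]
finger_gap: 0.12
```

```bash
for i in 1; do python3 -m pendant '-0.005 -0.05 0 0 0 0 225'|sed -n '2p;4p'; done; python3 -m pendant '-0.005 -0.05 0 0 0 0 225'|sed -n '2p;4p'; python3 -m pendant '-0.005 -0.05 0 0 0 0 225'|sed -n '2p;4p'
```

```text
position: [0.468, 0.0485, 0.0593]
contact_force: [1.4, 4.0, -0.5]
position: [0.468, 0.0481, 0.0593]
contact_force: [0.1, 3.6, 0.0]
position: [0.4678, 0.0475, 0.0593]
contact_force: [0.7, 3.5, 0.1]
```

```bash
python3 -m pendant '-0.005 -0.05 0 0 0 0 225'|sed -n '2p;4p'; python3 -m pendant '-0.005 -0.05 0 0 0 0 225'|sed -n '2p;4p'
```

```text
position: [0.4679, 0.047, 0.0593]
contact_force: [0.5, 3.1, 0.2]
position: [0.4678, 0.0465, 0.0593]
contact_force: [0.3, 3.7, -0.4]
```

```bash
python3 -m pendant '-0.005 -0.05 0 0 0 0 225'|sed -n '2p;4p'; python3 -m pendant '-0.005 -0.05 0 0 0 0 225'|sed -n '2p;4p'
```

```text
position: [0.4677, 0.046, 0.0593]
contact_force: [1.1, 5.0, 0.1]
position: [0.4677, 0.0455, 0.0593]
contact_force: [0.5, 4.4, 0.1]
```

```bash
python3 -m pendant '-0.005 -0.05 0 0 0 0 225'|sed -n '2p;4p'
```

```text
position: [0.4676, 0.045, 0.0593]
contact_force: [0.1, 5.8, -0.3]
```

```bash
python3 -m pendant '-0.005 -0.05 0 0 0 0 225'|sed -n '2p;4p'
```

```text
position: [0.4677, 0.0449, 0.0594]
contact_force: [0.0, 5.8, 0.5]
```

```bash
python3 -m pendant '-0.005 -0.05 0 0 0 0 225'|sed -n '2p;4p'
```

```text
position: [0.4677, 0.0448, 0.0594]
contact_force: [0.3, 7.1, -0.6]
```

```bash
python3 -m pendant '-0.005 -0.05 0 0 0 0 225'|sed -n '2p;4p'
```

```text
position: [0.4678, 0.0447, 0.0595]
contact_force: [0.9, 7.8, 0.6]
```

```bash
python3 -m pendant '0 0 0 0 0 0 225'|sed -n '2p;4p'
```

```text
position: [0.4678, 0.0447, 0.0595]
contact_force: [1.0, 7.8, -0.3]
```

```bash
python3 -m pendant '-0.005 -0.05 0 0 0 0 225; -0.005 -0.05 0 0 0 0 225'|sed -n '2p;4p'
```

```text
position: [0.4679, 0.0446, 0.0595]
contact_force: [0.5, 8.8, -0.9]
```

```bash
python3 -m pendant '0.05 0.5 0 0 0 0 225; 0.15 1.5 0 0 0 0 225; 0.3 3 1 0 0 0 225; 0.5 5 5 0 0 0 225; 0.5 9 8 0 0 0 225;0.5 9 8 0 0 0 225'
python3 - <<'E'
from h import *
shot('wrist','w8'); shot('scene','s8'); crop('s8',190,100,350,240,4.2)
E
```

```text
time_s: 19.25
position: [0.4737, 0.138, 0.1425]
tool_rot: [0.473, -0.523, 0.524, -0.478]
contact_force: [-0.2, -0.2, -0.6]
finger_gap: 0.116
```

View pics/w8.png

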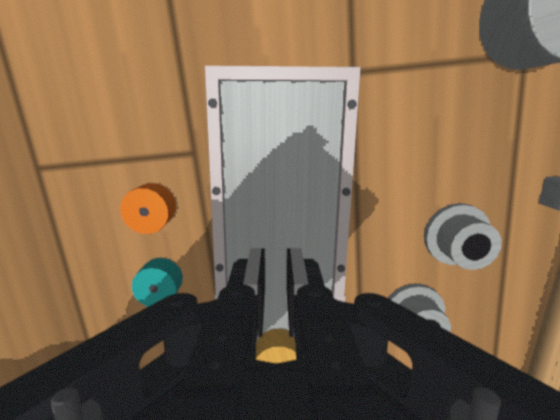

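View pics/s8_c190_100.png

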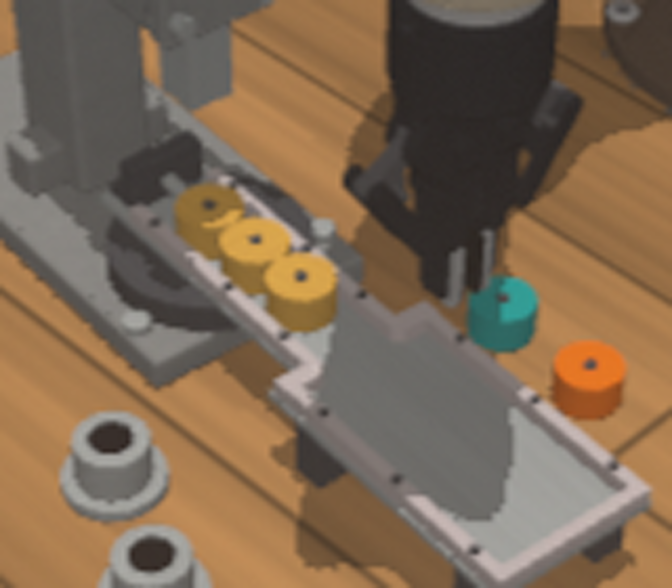

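Run:
```python
from h import *
F=np.load('frame.npz'); R,t=F['R'],F['t']
z=load('s8')
for u,v in [(209,205),(255,240),(301,276)]:
    w=ray(z,*c2(u,v,190,100,4.2),.069); print((R.T@(w[:2]-t)*1000).round(1))
z0=load('s0')
d=cv2.absdiff(z0['im'],z['im']).max(2)
for u,v in [(216,208),(227,236),(268,296),(347,325),(380,262)]: print(d[v-12:v+12,u-12:u+12].max())
```

```text
[126.8   2.8]
[86.6  0.7]
[47.  -0.9]
8
8
8
9
8
```

```bash
python3 -c "
from bench import order; print(order.job_done())"
```

```text
the job is handed in; nothing more can be done
None
```

The three blanks are in the channel in single file, touching one another, with the first against the stop screw. I handed the job in at about 19.5 s on the robot's clock, and it reported no verdict.

- **What I did:** I pushed the left wedged blank back to about 109 mm before the mouth. I then centred the right one and slid it in, and brought the first one in behind it. Last, I pushed the row forward in 0.5 mm steps.
- **Feeling the stop:** The row slid at about 3–5 N. It then stopped moving, and the force rose to 8.8 N at the tool, so the screw itself saw less than the 12 N limit. I then backed the tool away and lifted it clear.
- **Last checks (scene camera):**
  - The centres are at x ≈ 127, 87 and 47 mm past the mouth and within 3 mm of the middle line, with the outer two about 80 mm apart.
  - The first blank's front edge is at 146.8 mm, matching the 146.7 mm I had measured for the screw's face.
  - Both bushes, the grease tin, the oil can and the setup block had not changed in the picture. I did not check the mallet that way.
- **What disagreed:**
  - The right blank stopped about 4.6 mm off centre after its sideways push, so I let the mouth's bevel centre it. The tool read about 6 N there.
  - There was also a brief 6.7 N upward reading during that sideways push, perhaps from a screw head on the rail.
  - One wrist-camera reading of the blank already in the channel was about 7 mm off. The gripper was partly in the way, so I ignored it.

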